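# Balance a lopsided swing arm across an anvil rib

## Task

First take the bone bead off the anvil's rib and put it in the wooden tray. Then find where the lopsided brass swing arm balances, lift it there so that it hangs level, and lay it foot-down squarely across the middle of the rib, so that it stays level by its own balance when you let go. Never let the arm tip steeply, and leave the drum, cap, jar, bush and tin where they stand.

Things in the scene. Friction and masses are not known exactly. Their poses are not given: they have to be found in the camera images.
- beam: The swing arm, a loose lopsided brass casting 250 long, 0.35 to 0.8 kg. Origin: middle of its underside; x runs along it to the big head, z up. Its undersides are all level, z = 0. Hidden filling in both ends differs every time: the balance point lies on y = 0 somewhere between x = +5 and +66 (towards the big head) and cannot be seen, only felt by lifting.
- web_mid (a point): Point on the arm above its origin, at z = 20, inside the web. Foot: flat strip 26 wide, 4 thick, x -100 to +100 of the arm. On it stands the upright web, 10 wide (y -5 to +5), top at z = 36, x -93 to +83: grip it there from above, fingertips above the foot.
- head_top (a point): Top centre of the arm's big head, an upright cylinder 40 diameter, 44 high, centred at x = +105 of the arm.
- tail_top (a point): Top centre of the arm's small tail, an upright cylinder 26 diameter, 38 high, centred at x = -112 of the arm.
- anvil: Squat dark iron anvil block, fixed, origin at the middle of its underside. Block 100 (x) by 90 (y), 40 high; on it a bright steel rib 20 wide in x, 70 long in y, its flat top 56 above the table. The swing arm has to lie along the anvil's x axis (big head to either side), its balance point over the rib.
- rib_top (a point): Middle of the rib's flat top, 56 above the table; axes as the anvil's.
- bead: Cream yak-bone bead, barrel shaped, 24 diameter at mid height (18 at the ends), 22 high, 15 g, standing on end on the rib at the start. Origin: middle of its lower end, z along its axis.
- bead_mid (a point): Centre of the bead.
- tray: Fixed square wooden tray, open on top, 100 by 100 outside, walls 4 thick and 18 high, floor about 4 thick. Origin: middle of its underside.
- drum: Silver-plated drum, upright, loose, 70 diameter, 90 high; stands near one end of the anvil's x axis, its centre some 168 from the anvil's, with room beside it only for the arm's shorter (head) side. Origin: middle of its underside. Leave alone.
- cap: Copper cap, loose, 52 diameter below and 36 above, 24 high, beyond the anvil's other end, low enough for the arm to pass over. Origin: middle of its underside. Leave alone.
- jar: Amber glass jar with dark lid, loose, 38 diameter, 58 high, close beside the swing arm. Origin: middle of its underside. Leave alone.
- bush: Brass bush, loose, 32 diameter, 46 high with a steel nib, close beside the swing arm's other side. Origin: middle of its underside. Leave alone.
- tin: Red tin with metal lid, loose, 70 diameter, 55 high. Origin: middle of its underside. Leave alone.
- jig: Brass rotary polishing jig with a knurled knob, fixed, 110 by 85, 126 high, at the back of the clear space. Origin: middle of its underside. An obstacle only.
There are look-alikes about, which are no part of the job. Leave any blue look-alike of the anvil alone.

How it is judged:
By the outcome, as a careful person would: the job done as asked, in the order asked, and still so for the second after the job is handed in, with the robot touching nothing.
It also fails if it takes over 72 s, if anything falls off the work surface, if the arm or the gripper's body presses on something with over 40 N, if the wrist force passes 120 N, or if a joint passes its speed limit or range.

## Robot

A 6-joint arm with a two-finger parallel gripper is mounted at the origin on the work surface. World frame = base frame: x ahead of the robot, y to its left, z up, the work surface at z = 0. Lengths are in m, angles in rad, forces in N, time in s.
With the tool pointing down it reaches from about 0.375 to 0.975 m from the base axis. Payload 3.8 kg.
Tool frame: the origin (TCP) lies midway between the tips of the shut fingers; the grasp point (between the pads) lies 19 mm behind it; z points along the fingers, y is the direction in which the jaws open and shut (so a half turn about z gives the same grasp; the last joint's range is limited). The gripper opens to 85 mm and grips with 20 to 120 N. Pads are 22 mm wide; open, the fingers measure 114 mm over their backs; the gripper's body (76 mm by 85 mm) begins 54 mm behind the grasp point. The pads swing forward as they close: fully open they stand 13 mm farther back than shut.
Start: joints at [1.092, 0.264, 1.604, -0, 1.274, -0.037], TCP at [0.289, 0.61, 0.231] pointing down, gripper open.
Joint ranges: [-2.63, 2.63], [-0.94, 2.18], [0.31, 2.57], [-1.31, 4.45], [0, 2.66], [-2.55, 2.55]. Speed limits (rad/s): [2.57, 2.57, 3.14, 3.14, 3.14, 3.14].

## Interface

Orientations are given as a rotation vector (axis times angle).
In Python, from workcell import bot gives the robot as it stands. The module is installed in compiled form; this text tells all that it offers.
- The arm moves only by the tool play_rows, never from a script. Its argument "series" is a list of rows, each an object with "translation": the shift along the tool's x, y, z in m, a list of three; "spin": the turn about the tool's z in units of 5 degrees (1.0 is 5 degrees). In form: [{"translation": [dx, dy, dz], "spin": spin}, ...]. A call has 1 to 5 rows; each row shifts and turns the commanded pose from where the row before left it, along the tool's axes as they then stand; what a row does not reach is not made up. A row lasts 1/10 s, in which the tool goes at most 50 mm and 8.59 degrees, less where a joint would pass 70% of its speed; a pose out of reach is approached as far as the arm can. A call is refused whole if a number of a shift passes 0.05 or a number of a turn 1, either way. A call with a gripper value outside its range is refused whole. "jaw" is the gripper's target within -1 to 1 (fully open at 1, half-way at 0, shut at -1), set as the call begins (left out, the last holds). The fingers move at their own pace and stop on an object; "force" is the grip in N (left out, the last holds). Time passes only in rows, so rows that do not move let the fingers close. It gives the time, the measured TCP pose, the force and the opening at its end, in the units of the state.
- bot.read_state(): the state, without advancing time (a new reading comes with each control period).
- bot.read_camera(name): name is "side" or "top"; returns the picture (400x640x3 uint8, blue, green, red); there is no depth.
- bot.get_calibration(name): a dict with "fov_y" (degrees; the focal length in pixels is half the picture's height over the tangent of half this angle, whatever the lens; pixels are square), "cx", "cy" (the principal point, pixels), "R" (3x3) and "t" (3): a world point X has camera coordinates R X + t. Camera axes: x right, y down, z forward; pixel columns grow to the right and rows downward; lengths in m; the calibration is good to about 2 mm. A picture is of the moment at which its call begins. get_calibration takes no time and is no camera call.
- bot.finish_job(): hands the job in, once; it reports no verdict.
The state is a dict: "time": time; "q": joint angles; "joint_vel": joint speeds; "joint_torque": joint torques, N m; "tool_pos": TCP position; "tcp_rot": TCP orientation; "wrist_force": force on the tool from outside, world axes, zero at the start; "torque": the same for the moment, N m; "width": opening from 0.0 (shut) to 1.0 (fully open).
Only numpy, scipy, OpenCV 4.12 (cv2) and the standard library are available. Lean on these libraries where they do the work, as an engineer would, in place of code of your own. Each camera call takes 0.05 s, during which the arm holds its last target. There are 200 camera calls.

## Working session

There is one attempt and no reset: what is moved stays moved. The work goes in short steps, Python scripts to look and compute and a tool call to move; the robot and the scene stay as the last step left them, time stands still between calls to the robot, and variables do not carry over. Pictures are saved under pics/ and viewed, about 8 in all and at most 12, crops included, and the job is handed in when it is done.

Besides the shell and the picture viewer there is one more tool, called after "Emit:" as name([rows], argument=value, ...), one row to a line, values as JSON. play_rows: Moves the arm, as the interface text tells. Its arguments: {"type":"object","properties":{"series":{"type":"array","items":{"type":"object","properties":{"translation":{"type":"array","items":{"type":"number"}},"spin":{"type":"number"}}}},"jaw":{"type":"number"},"force":{"type":"number"}},"required":["series"]}

```bash
mkdir -p pics; cat > h.py <<'E'
import numpy as np, cv2
from workcell import bot
def cal(n):
    c=bot.get_calibration(n); f=200/np.tan(np.radians(c["fov_y"])/2)
    return f,c["cx"],c["cy"],np.array(c["R"]),np.array(c["t"])
def proj(n,X):
    f,cx,cy,R,t=cal(n); p=(R@np.atleast_2d(X).T).T+t
    return np.c_[f*p[:,0]/p[:,2]+cx,f*p[:,1]/p[:,2]+cy]
def ray(n,uv):
    f,cx,cy,R,t=cal(n); d=R.T@np.array([(uv[0]-cx)/f,(uv[1]-cy)/f,1]); return -R.T@t,d/np.linalg.norm(d)
def onz(n,uv,z):
    o,d=ray(n,uv); return o+d*(z-o[2])/d[2]
def snap(n,f):
    im=np.array(bot.read_camera(n)); cv2.imwrite("pics/"+f+".png",im); return im
E
python3 - <<'E'
from h import *
for n in("side","top"):
    snap(n,n+"0"); print(n,bot.get_calibration(n)); o,d=ray(n,(320,200)); print(o,d)
print(bot.read_state())
E
```

```text
side {'fov_y': 56.25964074309078, 'cx': 317.15543911344076, 'cy': 197.54288640812823, 'R': array([[-0.99699312, -0.07682878,  0.01010208],
       [-0.05456198,  0.60343642, -0.79554225],
       [ 0.05502458, -0.79370134, -0.60581389]]), 't': array([0.54268307, 0.10452467, 1.02187783])}
[0.49052597 0.78968549 0.69673935] [ 0.04708291 -0.79028221 -0.61093144]
top {'fov_y': 55.20152027105492, 'cx': 313.84618162440296, 'cy': 206.37585967990046, 'R': array([[-0.01791176, -0.99981823, -0.00653213],
       [-0.98654614,  0.01873504, -0.16240603],
       [ 0.16249888,  0.00353527, -0.98670239]]), 't': array([-0.03049139,  0.56330133,  0.98610893])}
[ 0.39493499 -0.04452548  1.0642804 ] [ 0.17860525 -0.01285682 -0.98383681]
{'time': 0.1, 'q': array([ 1.09212385e+00,  2.64668195e-01,  1.60526451e+00, -2.37125884e-05,
        1.27371506e+00, -3.69320797e-02]), 'joint_vel': array([ 0.0010128 , -0.00191024, -0.00348124, -0.00105943,  0.00011164,
       -0.00145933]), 'joint_torque': array([-5.64084294e-04, -5.16706002e+01, -3.68591416e+01, -2.49804862e-04,
        6.33476826e-03,  1.39945953e-05]), 'tool_pos': array([0.28828739, 0.60959032, 0.2300784 ]), 'tcp_rot': array([-0.68813524, -3.06478552,  0.00313006]), 'wrist_force': array([-0.03665125,  0.23224602,  0.76117005]), 'torque': array([ 0.0382055 , -0.02489061, -0.017782  ]), 'width': 0.9983442045446691}
```

View pics/top0.png

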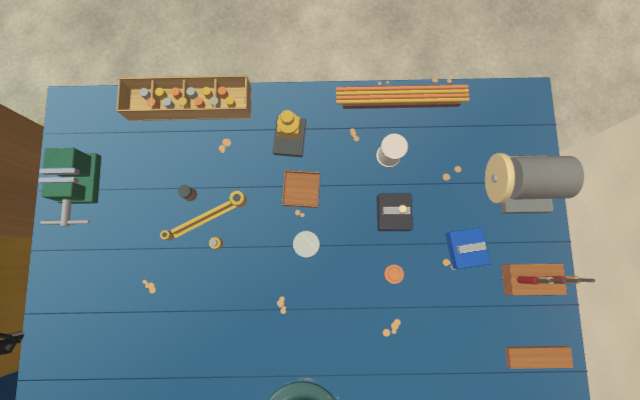

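View pics/side0.png

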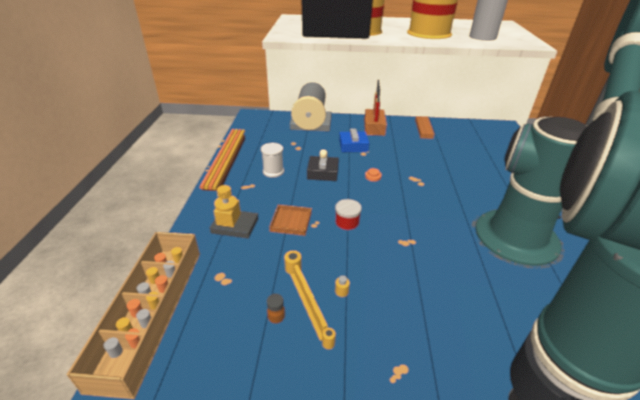

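```bash
python3 - <<'E'
from h import *
T=cv2.imread("pics/top0.png"); S=cv2.imread("pics/side0.png")
def crop(I,x,y,w,h,k=4): 
    c=cv2.resize(I[y:y+h,x:x+w],None,fx=k,fy=k,interpolation=cv2.INTER_CUBIC)
    for i in range(0,w,10): cv2.line(c,(i*k,0),(i*k,6 if (x+i)%50 else 16),(255,255,255),1)
    for i in range(0,h,10): cv2.line(c,(0,i*k),(6 if (y+i)%50 else 16,i*k),(255,255,255),1)
    return c
a=np.hstack([crop(T,150,180,100,75),crop(T,360,180,100,75)])
b=np.hstack([crop(S,260,240,100,75)if 0 else cv2.resize(crop(S,250,245,120,110,3),(400,300)),crop(S,285,140,100,75)])
cv2.imwrite("pics/c1.png",np.vstack([a,b]))
hsv=cv2.cvtColor(T,cv2.COLOR_BGR2HSV)
def comps(m,roi,z,n="top",name=""):
    x,y,w,h=roi; M=np.zeros(m.shape,np.uint8); M[y:y+h,x:x+w]=m[y:y+h,x:x+w]
    cs,_=cv2.findContours(M.astype(np.uint8),cv2.RETR_EXTERNAL,cv2.CHAIN_APPROX_NONE)
    for c in cs:
        if cv2.contourArea(c)<15: continue
        r=cv2.minAreaRect(c); print(name,n,np.round(r[0],1),np.round(r[1],1),round(r[2],1),"area",cv2.contourArea(c),"world",np.round(onz(n,r[0],z),4), "corners",[np.round(onz(n,p,z)[:2],3).tolist() for p in cv2.boxPoints(r)])
H,Sa,V=[hsv[...,i].astype(int) for i in range(3)]
brass=(H>15)&(H<32)&(Sa>110)&(V>90)
comps(brass,(150,180,100,75),.03,name="brass")
comps((V<75),(370,185,50,50),.04,name="anvil")
comps((Sa<40)&(V>130),(370,185,50,50),.056,name="rib")
comps((H>10)&(H<30)&(Sa>40)&(V>150),(370,185,50,50),.075,name="bead")
comps(((H<18)|(H>170))&(Sa>80),(275,165,50,50),.018,name="tray")
comps((Sa<60)&(V>150),(370,130,45,40),.09,name="drum")
comps((H<15)&(Sa>100),(375,255,40,40),.024,name="cap")
comps((Sa<60)&(V>130),(285,225,40,40),.055,name="tin")
comps((V<70),(170,175,35,35),.058,name="jar")
hs=cv2.cvtColor(S,cv2.COLOR_BGR2HSV);H,Sa,V=[hs[...,i].astype(int) for i in range(3)]
comps((V<75),(300,145,50,40),.04,"side","anvil")
comps((H>10)&(H<32)&(Sa>30)&(V>150),(300,145,50,30),.067,"side","bead")
E
```

```text
brass top [216.3 242.9] [11.7 11.2] 9.5 area 52.5 world [0.4703 0.2246 0.03  ] corners [[0.458, 0.242], [0.488, 0.238], [0.482, 0.207], [0.453, 0.211]]
brass top [202.7 215.9] [15.7 92.6] 63.4 area 785.5 world [0.5447 0.2635 0.03  ] corners [[0.509, 0.385], [0.62, 0.161], [0.58, 0.141], [0.471, 0.364]]
anvil top [385.8 220.5] [46. 23.] 45.9 area 32.5 world [ 0.5214 -0.2339  0.04  ] corners [[0.546, -0.169], [0.589, -0.216], [0.497, -0.298], [0.455, -0.251]]
rib top [391. 210.] [ 6. 16.] 90.0 area 86.0 world [ 0.5473 -0.2462  0.056 ] corners [[0.556, -0.225], [0.555, -0.268], [0.539, -0.267], [0.54, -0.225]]
bead top [402. 209.] [8.5 8.5] 45.0 area 56.0 world [ 0.5465 -0.2712  0.075 ] corners [[0.547, -0.256], [0.562, -0.272], [0.546, -0.287], [0.531, -0.27]]
tray top [300.5 188.3] [35.3 34.9] 3.6 area 1157.5 world [ 0.6192 -0.0045  0.018 ] corners [[0.574, 0.048], [0.673, 0.041], [0.665, -0.058], [0.566, -0.05]]
drum top [391.9 150.2] [26.8 35.3] 26.6 area 607.5 world [ 0.7018 -0.2499  0.09  ] corners [[0.676, -0.196], [0.762, -0.242], [0.728, -0.304], [0.642, -0.258]]
cap top [393. 274.] [18. 18.] 90.0 area 256.0 world [ 0.379  -0.2492  0.024 ] corners [[0.403, -0.226], [0.402, -0.275], [0.355, -0.272], [0.356, -0.224]]
tin top [306. 244.] [26. 26.] 90.0 area 541.5 world [ 0.4612 -0.0185  0.055 ] corners [[0.496, 0.015], [0.495, -0.053], [0.427, -0.052], [0.428, 0.016]]
anvil side [322.4 168.3] [28.5 21.7] 3.4 area 362.0 world [ 0.5453 -0.2278  0.04  ] corners [[0.588, -0.167], [0.596, -0.296], [0.499, -0.294], [0.499, -0.166]]
bead side [323. 154.] [8. 6.] 90.0 area 41.5 world [ 0.5467 -0.2722  0.067 ] corners [[0.558, -0.297], [0.538, -0.299], [0.535, -0.248], [0.555, -0.246]]
```

View pics/c1.png

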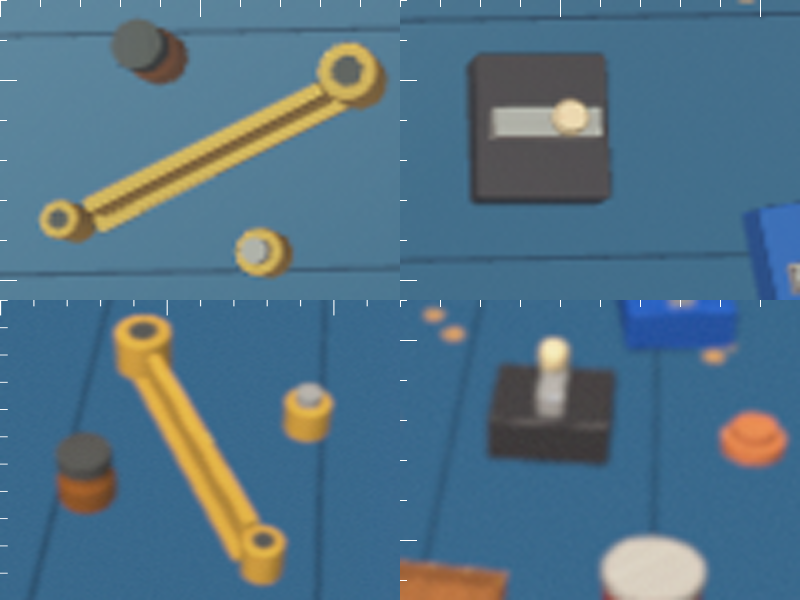

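```bash
cat >> h.py <<'E'
def tri(a,b):
    (o,d),(p,e)=ray("top",a),ray("side",b)
    s=np.linalg.lstsq(np.c_[d,-e],p-o,rcond=None)[0]; A,B=o+d*s[0],p+e*s[1]; return (A+B)/2,np.linalg.norm(A-B)
E
python3 - <<'E'
from h import *
q=lambda *a:np.array(a)-.4
h,t=q(236.75,197.75),q(165,234.75); hs,ts=q(292.9,257.1),q(328.6,333.4)
for a,b,z in((h,hs,.044),(t,ts,.038)): print(tri(a,b),onz("top",a,z),onz("side",b,z))
H=onz("top",h,.044);Tt=onz("top",t,.038); d=(H-Tt)[:2]; print(np.linalg.norm(d),np.degrees(np.arctan2(d[1],d[0])), "origin",Tt[:2]+d*112/217)
hS=onz("side",hs,.044);tS=onz("side",ts,.038);d=(hS-tS)[:2];print(np.linalg.norm(d),np.degrees(np.arctan2(d[1],d[0])), "origin",tS[:2]+d*112/217)
for p in((382.5,206.75),(410.5,206.75),(410.5,214.25),(382.5,214.25),(396.5,210.5)): print("rib",onz("top",q(*p),.056)[:2])
for p in((377.8,193.2),(411,193.5),(412.5,229.5),(378.5,229.5)): print("blk",onz("top",q(*p),.04)[:2])
print("side rib near/far end", onz("side",q(285+150/4,140+114/4),.056),onz("side",q(285+152/4,140+70/4),.056))
from scipy.spatial.transform import Rotation as R
s=bot.read_state(); print(R.from_rotvec(s["tcp_rot"]).as_matrix().round(4),s["time"])
for n,u,z in(("jar",(150+137/4,180+45/4),.058),("bush",(150+258/4,180+250/4),.046)):print(n,onz("top",u,z))
E
```

```text
(array([0.59149029, 0.16965444, 0.04192169]), np.float64(0.0014218206614239333)) [0.59181285 0.16922213 0.044     ] [0.59045371 0.1717688  0.044     ]
(array([0.49510547, 0.36301945, 0.03657392]), np.float64(0.0005419184065560953)) [0.49523715 0.36243713 0.038     ] [0.49482665 0.36397559 0.038     ]
0.21600671424804732 -63.44249361503553 origin [0.54508267 0.26271326]
0.21468112525954125 -63.548655414854395 origin [0.54418255 0.26477209]
rib [ 0.55759971 -0.22299095]
rib [ 0.55618356 -0.29756073]
rib [ 0.53599739 -0.29637466]
rib [ 0.53739926 -0.22204389]
rib [ 0.54677857 -0.25975069]
blk [ 0.59783903 -0.21477967]
blk [ 0.59526909 -0.30508355]
blk [ 0.49684325 -0.30330085]
blk [ 0.49853733 -0.21220033]
side rib near/far end [ 0.54496575 -0.20399576  0.056     ] [ 0.54775287 -0.27075547  0.056     ]
[[-9.040e-01  4.275e-01 -9.000e-04]
 [ 4.275e-01  9.040e-01 -1.800e-03]
 [ 1.000e-04 -2.100e-03 -1.000e+00]] 0.1
jar [0.60849662 0.30682516 0.058     ]
bush [0.47025345 0.22517593 0.046     ]
```

Emit:
play_rows([
  {"translation": [0,0,0],"spin": 1},
  {"translation": [0,0,0],"spin": 1},
  {"translation": [0,0,0],"spin": 1},
  {"translation": [0,0,0],"spin": 1},
  {"translation": [0,0,0],"spin": 1},
])

```text
time: 0.6
tool_pos: [0.2884, 0.6098, 0.2305]
tcp_rot: [-1.341, -2.841, 0.002]
wrist_force: [0.5, 0.5, 0.7]
width: 1.001
```

Emit:
play_rows([
  {"translation": [0,0,0],"spin": 1},
  {"translation": [0,0,0],"spin": 1},
  {"translation": [0,0,0],"spin": 1},
  {"translation": [0,0,0],"spin": 1},
  {"translation": [0,0,0],"spin": 1},
])

```text
time: 1.1
tool_pos: [0.2884, 0.6098, 0.2305]
tcp_rot: [1.924, 2.484, -0.002]
wrist_force: [-0.4, -0.2, 0.3]
width: 0.994
```

Emit:
play_rows([
  {"translation": [0,0,0],"spin": 1},
  {"translation": [0,0,0],"spin": 1},
  {"translation": [0,0,0],"spin": 1},
  {"translation": [0,0,0],"spin": 0.2},
])

```text
time: 1.5
tool_pos: [0.2884, 0.6099, 0.2306]
tcp_rot: [2.248, 2.194, -0.002]
wrist_force: [0.7, -0.1, -0.1]
width: 0.996
```

Emit:
play_rows([
  {"translation": [-0.046,0.0146,0],"spin": 0},
  {"translation": [-0.046,0.0146,0],"spin": 0},
  {"translation": [-0.046,0.0146,0],"spin": 0},
  {"translation": [-0.046,0.0146,0],"spin": 0},
  {"translation": [-0.046,0.0146,0],"spin": 0},
])

```text
time: 2.0
tool_pos: [0.3563, 0.3767, 0.231]
tcp_rot: [2.244, 2.198, -0.0]
wrist_force: [0.2, -0.3, 0.2]
width: 1.004
```

Emit:
play_rows([
  {"translation": [-0.046,0.0146,0],"spin": 0},
  {"translation": [-0.046,0.0146,0],"spin": 0},
  {"translation": [-0.046,0.0146,0],"spin": 0},
  {"translation": [-0.046,0.0146,0],"spin": 0},
  {"translation": [-0.046,0.0146,0],"spin": 0},
])

```text
time: 2.5
tool_pos: [0.424, 0.1451, 0.2313]
tcp_rot: [2.244, 2.198, 0.001]
wrist_force: [0.4, -0.2, -0.5]
width: 1.002
```

Emit:
play_rows([
  {"translation": [-0.046,0.0146,0],"spin": 0},
  {"translation": [-0.046,0.0146,0],"spin": 0},
  {"translation": [-0.046,0.0146,0],"spin": 0},
  {"translation": [-0.046,0.0146,0],"spin": 0},
  {"translation": [-0.046,0.0146,0],"spin": 0},
])

```text
time: 3.0
tool_pos: [0.4917, -0.0867, 0.2313]
tcp_rot: [2.245, 2.197, 0.001]
wrist_force: [1.8, 0.5, 0.1]
width: 1.001
```

Emit:
play_rows([
  {"translation": [-0.046,0.0146,0],"spin": 0},
  {"translation": [-0.046,0.0146,0],"spin": 0},
  {"translation": [-0.046,0.0146,0],"spin": 0},
  {"translation": [-0.046,0.0146,0],"spin": 0},
  {"translation": [0,0,0],"spin": 0},
], jaw=0.2, force=25)

```text
time: 3.5
tool_pos: [0.5466, -0.2754, 0.2305]
tcp_rot: [2.249, 2.191, -0.002]
wrist_force: [-0.1, -0.4, 0.2]
width: 0.606
```

Emit:
play_rows([
  {"translation": [0.004,0,0.04],"spin": 0},
  {"translation": [0,0,0.04],"spin": 0},
  {"translation": [0,0,0.04],"spin": 0},
  {"translation": [0,0,0.03],"spin": 0},
  {"translation": [0,0,0.015],"spin": 0},
])

```text
time: 4.0
tool_pos: [0.5433, -0.2638, 0.0625]
tcp_rot: [-2.241, -2.193, 0.003]
wrist_force: [0.1, 0.3, -0.5]
width: 0.602
```

Emit:
play_rows([
  {"translation": [0,0,0.01],"spin": 0},
  {"translation": [0,0,0.0065],"spin": 0},
  {"translation": [0,0,0],"spin": 0},
])

```text
time: 4.3
tool_pos: [0.5465, -0.266, 0.0502]
tcp_rot: [2.246, 2.196, 0.0]
wrist_force: [0.4, 0.1, 0.5]
width: 0.595
```

Emit:
play_rows([
  {"translation": [0,0,0],"spin": 0},
  {"translation": [0,0,0],"spin": 0},
  {"translation": [0,0,0],"spin": 0},
  {"translation": [0,0,0],"spin": 0},
  {"translation": [0,0,0],"spin": 0},
], jaw=-1, force=25)

```text
time: 4.8
tool_pos: [0.5472, -0.2666, 0.0515]
tcp_rot: [2.245, 2.194, 0.001]
wrist_force: [-0.6, 0.3, 6.4]
width: 0.263
```

Emit:
play_rows([
  {"translation": [0,0,0],"spin": 0},
  {"translation": [0,0,0],"spin": 0},
])

```text
time: 5.0
tool_pos: [0.5472, -0.2666, 0.0515]
tcp_rot: [2.245, 2.194, 0.001]
wrist_force: [-0.6, 1.2, 6.4]
width: 0.262
```

Emit:
play_rows([
  {"translation": [0,0,0],"spin": 0},
  {"translation": [0,0,0],"spin": 0},
  {"translation": [-0.005,0,0.004],"spin": 0},
  {"translation": [0,0,0],"spin": 0},
], jaw=0)

```text
time: 5.4
tool_pos: [0.5452, -0.2712, 0.0448]
tcp_rot: [-2.246, -2.195, 0.001]
wrist_force: [-0.5, 0.2, -0.5]
width: 0.5
```

Emit:
play_rows([
  {"translation": [0,0,0],"spin": 0},
  {"translation": [0,0,0],"spin": 0},
  {"translation": [0,0,0],"spin": 0},
  {"translation": [0,0,0],"spin": 0},
], jaw=-1)

```text
time: 5.8
tool_pos: [0.5459, -0.2709, 0.0458]
tcp_rot: [-2.247, -2.196, -0.0]
wrist_force: [-0.2, -0.3, 0.1]
width: 0.268
```

Emit:
play_rows([
  {"translation": [0,0,-0.01],"spin": 0},
  {"translation": [0,0,-0.02],"spin": 0},
  {"translation": [0,0,-0.04],"spin": 0},
  {"translation": [0,0,-0.04],"spin": 0},
  {"translation": [0,0,0],"spin": 0},
])

```text
time: 6.3
tool_pos: [0.5503, -0.2733, 0.1643]
tcp_rot: [2.237, 2.187, 0.006]
wrist_force: [0.3, -1.1, 0.9]
width: 0.265
```

```bash
python3 - <<'E'
from h import *
a=snap("top","t1");b=snap("side","s1")
z=lambda I,x,y:cv2.resize(I[y:y+75,x:x+100],None,fx=4,fy=4,interpolation=cv2.INTER_CUBIC)
cv2.imwrite("pics/c2.png",np.hstack([z(a,345,160),z(b,275,120)]))
s=bot.read_state();print(s["time"],s["tool_pos"],s["width"],s["wrist_force"])
E
```

```text
6.4 [ 0.54707285 -0.27158839  0.15848267] 0.2670757275873292 [ 0.40858435  0.47436564 -0.29181875]
```

View pics/c2.png

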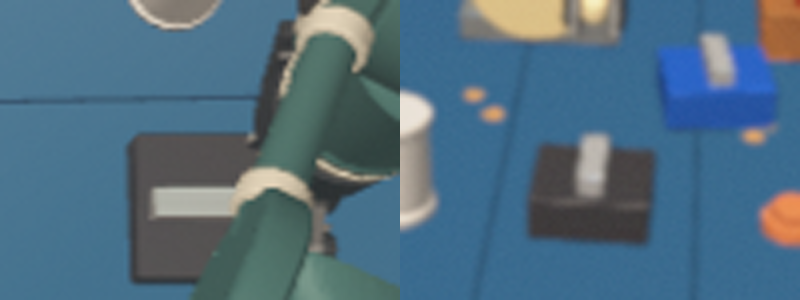

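Emit:
play_rows([
  {"translation": [0.0447,0.0098,0],"spin": 0},
  {"translation": [0.0447,0.0098,0],"spin": 0},
  {"translation": [0.0447,0.0098,0],"spin": 0},
  {"translation": [0.0447,0.0098,0],"spin": 0},
  {"translation": [0.0447,0.0098,0],"spin": 0},
])

```text
time: 6.9
tool_pos: [0.5986, -0.0468, 0.1539]
tcp_rot: [-2.245, -2.194, 0.004]
wrist_force: [-0.1, 0.5, -0.5]
width: 0.265
```

Emit:
play_rows([
  {"translation": [0.0447,0.0098,0],"spin": 0},
  {"translation": [0,0,0],"spin": 0},
  {"translation": [0,0,0],"spin": 0},
  {"translation": [0,0,0.04],"spin": 0},
  {"translation": [0,0,0.04],"spin": 0},
])

```text
time: 7.4
tool_pos: [0.6118, -0.0057, 0.076]
tcp_rot: [2.246, 2.193, 0.003]
wrist_force: [0.5, 0.0, -0.5]
width: 0.263
```

Emit:
play_rows([
  {"translation": [0,0,0.03],"spin": 0},
  {"translation": [0,0,0.015],"spin": 0},
  {"translation": [0,0,0.01],"spin": 0},
  {"translation": [0,0,0],"spin": 0},
  {"translation": [0,0,0],"spin": 0},
])

```text
time: 7.9
tool_pos: [0.612, -0.0047, 0.0221]
tcp_rot: [2.246, 2.194, 0.002]
wrist_force: [0.8, -0.4, 0.0]
width: 0.264
```

Emit:
play_rows([
  {"translation": [0,0,0.011],"spin": 0},
  {"translation": [0,0,0],"spin": 0},
  {"translation": [0,0,0],"spin": 0},
])

```text
time: 8.2
tool_pos: [0.6108, -0.0041, 0.01]
tcp_rot: [2.247, 2.196, 0.0]
wrist_force: [-0.1, 0.8, -0.3]
width: 0.266
```

Emit:
play_rows([
  {"translation": [0,0,0],"spin": 0},
  {"translation": [0,0,0],"spin": 0},
  {"translation": [0,0,0],"spin": 0},
  {"translation": [0,0,-0.02],"spin": 0},
  {"translation": [0,0,-0.04],"spin": 0},
], jaw=0)

```text
time: 8.7
tool_pos: [0.6071, -0.004, 0.0665]
tcp_rot: [-2.242, -2.192, 0.009]
wrist_force: [0.5, -0.6, 0.3]
width: 0.501
```

Emit:
play_rows([
  {"translation": [0,0,-0.045],"spin": 0},
  {"translation": [0,0,-0.045],"spin": 0},
  {"translation": [0.0471,-0.0116,0],"spin": 0},
  {"translation": [0.0471,-0.0116,0],"spin": 0},
  {"translation": [0.0471,-0.0116,0],"spin": 0},
])

```text
time: 9.2
tool_pos: [0.5794, 0.139, 0.161]
tcp_rot: [2.248, 2.193, 0.003]
wrist_force: [0.2, 0.5, 0.8]
width: 0.501
```

Emit:
play_rows([
  {"translation": [0.0471,-0.0116,0],"spin": 0},
  {"translation": [0.0471,-0.0116,0],"spin": 0},
  {"translation": [0,0,0],"spin": -1},
  {"translation": [0,0,0],"spin": -1},
  {"translation": [0,0,0],"spin": -1},
])

```text
time: 9.7
tool_pos: [0.5578, 0.2335, 0.1598]
tcp_rot: [1.934, 2.475, -0.0]
wrist_force: [0.4, -0.5, 0.8]
width: 0.494
```

Emit:
play_rows([
  {"translation": [0,0,0],"spin": -1},
  {"translation": [0,0,0],"spin": -1},
  {"translation": [0,0,0],"spin": -0.6},
  {"translation": [0,0,0],"spin": 0},
  {"translation": [0,0,0],"spin": 0},
])

```text
time: 10.2
tool_pos: [0.5582, 0.2326, 0.1598]
tcp_rot: [1.65, 2.673, 0.0]
wrist_force: [-0.3, -0.7, -0.0]
width: 0.497
```

```bash
cat >> h.py <<'E'
from scipy.spatial.transform import Rotation as Rn
def st():
    s=bot.read_state(); M=Rn.from_rotvec(s["tcp_rot"]).as_matrix(); print("t",s["time"],"p",s["tool_pos"].round(4),"phi",np.degrees(np.arctan2(M[1,1],M[0,1])).round(2),"F",s["wrist_force"].round(2),"T",s["torque"].round(3),"w",round(s["width"],3)); return s,M
E
python3 - <<'E'
from h import *
a=snap("top","t2");b=snap("side","s2")
k=np.vstack([np.hstack([cv2.resize(a[150:225,260:340],(400,300)),cv2.resize(a[180:255,150:250],(400,300))]),np.hstack([cv2.resize(b[190:250,255:335],(400,300)),cv2.resize(b[230:350,220:380],(400,300))])])
cv2.imwrite("pics/c3.png",k); st()
E
```

```text
t 10.3 p [0.5582 0.2326 0.1598] phi 26.64 F [-0.26  0.9   0.36] T [-0.058 -0.012 -0.025] w 0.501
```

View pics/c3.png

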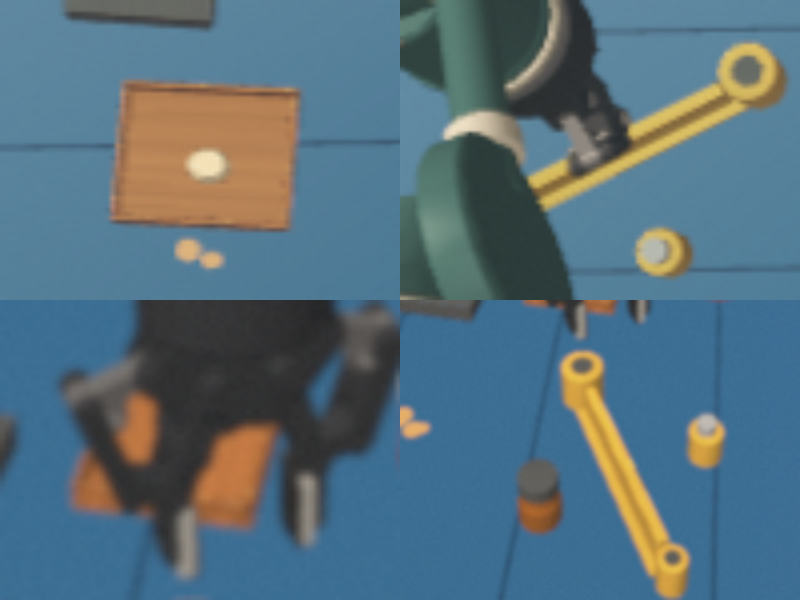

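Emit:
play_rows([
  {"translation": [0,0.0015,0.04],"spin": 0},
  {"translation": [0,0,0.04],"spin": 0},
  {"translation": [0,0,0.03],"spin": 0},
  {"translation": [0,0,0.02],"spin": 0},
  {"translation": [0,0,0.01],"spin": 0},
])

```text
time: 10.8
tool_pos: [0.5577, 0.2326, 0.0171]
tcp_rot: [-1.648, -2.671, 0.005]
wrist_force: [-0.7, 0.2, 0.2]
width: 0.504
```

Emit:
play_rows([
  {"translation": [0,0,0.006],"spin": 0},
  {"translation": [0,0,0],"spin": 0},
  {"translation": [0,0,0],"spin": 0},
])

```text
time: 11.1
tool_pos: [0.5607, 0.2337, 0.015]
tcp_rot: [1.648, 2.673, 0.003]
wrist_force: [0.7, 0.0, -0.1]
width: 0.5
```

```bash
python3 -c "
from h import *
st()"
```

```text
t 11.1 p [0.5607 0.2337 0.015 ] phi 26.68 F [ 0.71  0.01 -0.12] T [-0.034  0.002 -0.017] w 0.5
```

Emit:
play_rows([
  {"translation": [0,0,0.003],"spin": 0},
  {"translation": [0,0,0],"spin": 0},
  {"translation": [0,0,0],"spin": 0},
])

```text
time: 11.4
tool_pos: [0.5599, 0.2334, 0.0113]
tcp_rot: [1.649, 2.674, 0.001]
wrist_force: [0.3, -0.4, 0.0]
width: 0.501
```

Emit:
play_rows([
  {"translation": [0,0,0],"spin": 0},
  {"translation": [0,0,0],"spin": 0},
  {"translation": [0,0,0],"spin": 0},
  {"translation": [0,0,0],"spin": 0},
  {"translation": [0,0,0],"spin": 0},
], jaw=-1, force=40)

```text
time: 11.9
tool_pos: [0.5595, 0.2333, 0.011]
tcp_rot: [-1.649, -2.674, 0.0]
wrist_force: [-2.2, -1.1, 3.0]
width: 0.102
```

```bash
python3 -c "
from h import *
st()"
```

```text
t 11.9 p [0.5595 0.2333 0.011 ] phi 26.69 F [-2.2  -1.06  2.96] T [-0.099  0.226  0.008] w 0.102
```

Emit:
play_rows([
  {"translation": [0,0,-0.003],"spin": 0},
  {"translation": [0,0,-0.003],"spin": 0},
  {"translation": [0,0,0],"spin": 0},
  {"translation": [0,0,0],"spin": 0},
])

```text
time: 12.3
tool_pos: [0.5591, 0.2331, 0.0162]
tcp_rot: [-1.648, -2.674, 0.001]
wrist_force: [-0.3, 1.1, -5.9]
width: 0.108
```

```bash
cat > tq.py <<'E'
from h import *
F=[];T=[]
for i in range(10):
    im=bot.read_camera("top" if i%2 else "side"); s=bot.read_state(); F.append(s["wrist_force"]);T.append(s["torque"])
F=np.array(F);T=np.array(T); n=np.sqrt(10)
print("F",F.mean(0).round(3),F.std(0).round(2),"T",T.mean(0).round(4),T.std(0).round(3)); s,M=st()
print("T in tool frame",(M.T@T.mean(0)).round(4), "tilt",M[2].round(4))
cv2.imwrite("pics/last.png",im)
E
python3 tq.py; cp pics/last.png pics/t3.png
```

```text
F [ 0.15  -0.007 -5.773] [0.39 0.28 0.51] T [-0.0229 -0.0134  0.0029] [0.04  0.019 0.022]
t 12.8 p [0.5596 0.2333 0.0168] phi 26.69 F [ 0.22  0.38 -5.58] T [-0.089 -0.022  0.008] w 0.111
T in tool frame [-0.0017 -0.0264 -0.0029] tilt [-0.  0. -1.]
```

Emit:
play_rows([
  {"translation": [0,0,-0.005],"spin": 0},
  {"translation": [0,0,-0.005],"spin": 0},
  {"translation": [0,0,0],"spin": 0},
  {"translation": [0,0,0],"spin": 0},
])

```text
time: 13.2
tool_pos: [0.56, 0.2334, 0.0274]
tcp_rot: [1.648, 2.674, 0.001]
wrist_force: [0.5, 0.8, -5.6]
width: 0.108
```

```bash
python3 tq.py; python3 - <<'E'
from h import *
b=snap("side","s4"); a=snap("top","t4")
r=lambda I,x,y,w,h:cv2.resize(I[y:y+h,x:x+w],(400,300),interpolation=cv2.INTER_CUBIC)
s=cv2.imread("pics/side0.png")
cv2.imwrite("pics/c4.png",np.vstack([np.hstack([r(s,250,245,120,110),r(b,250,245,120,110)]),np.hstack([r(a,150,180,100,75),r(a,150,180,100,75)])]))
E
```

```text
F [ 0.009 -0.229 -5.9  ] [0.43 0.7  0.67] T [-0.0136 -0.0141  0.0101] [0.022 0.036 0.026]
t 13.7 p [0.5595 0.2332 0.0267] phi 26.69 F [-0.03 -1.44 -6.76] T [-0.023 -0.084 -0.014] w 0.11
T in tool frame [-0.0065 -0.0184 -0.0101] tilt [ 0.e+00 -2.e-04 -1.e+00]
```

View pics/c4.png

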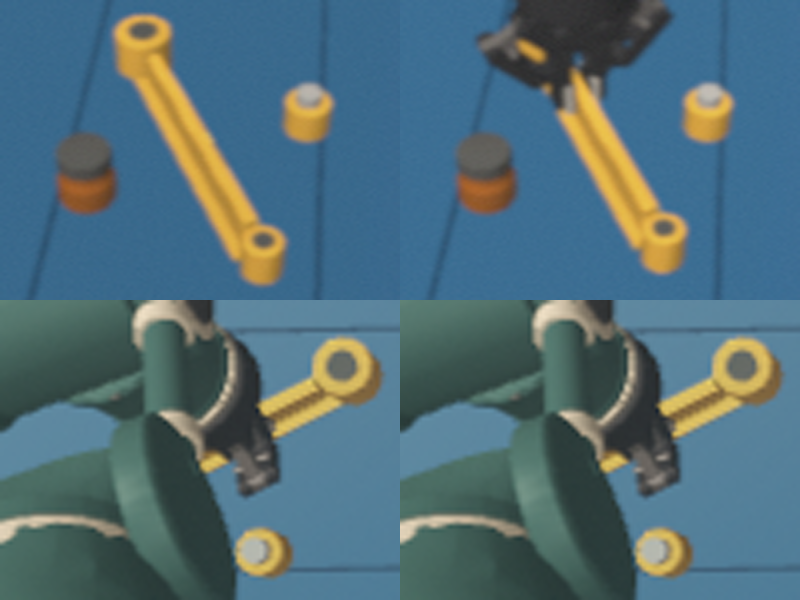

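```bash
python3 - <<'E'
from h import *
t0=np.array([.4949,.3632]); h0=np.array([.591,.1700])
p=proj("side",[[*t0,.038],[*t0,.038+.0157]]); print("tail side expected shift if level",p[1]-p[0])
p=proj("top",[[*h0,.044],[*h0,.044+.0157]]); print("head top",p[1]-p[0])
# measured shifts by phase/template
def shift(a,b,box,pad=12):
    x,y,w,h=box; t=cv2.resize(a[y:y+h,x:x+w],None,fx=8,fy=8,interpolation=cv2.INTER_CUBIC); s=cv2.resize(b[y-pad:y+h+pad,x-pad:x+w+pad],None,fx=8,fy=8,interpolation=cv2.INTER_CUBIC)
    r=cv2.matchTemplate(s,t,cv2.TM_CCOEFF_NORMED); _,m,_,l=cv2.minMaxLoc(r); return (l[0]/8-pad,l[1]/8-pad),m
I=lambda n:cv2.imread("pics/"+n+".png")
print("tail",shift(I("side0"),I("s4"),(320,326,17,20)))
print("head",shift(I("top0"),I("t4"),(227,189,20,20)))
print("bush side",shift(I("side0"),I("s4"),(333,272,18,24)),"jar",shift(I("side0"),I("s4"),(264,292,22,32)))
E
```

```text
tail side expected shift if level [ 0.22549247 -4.65117902]
head top [-1.21527151 -1.08474478]
tail ((0.25, -4.5), 0.9955416917800903)
head ((-1.25, -1.125), 0.9828068614006042)
bush side ((0.0, 0.0), 0.9992348551750183) jar ((0.0, 0.0), 0.9985136389732361)
```

```bash
sed -i 's/range(10)/range(int(__import__("sys").argv[1]))/' tq.py; python3 tq.py 40
```

```text
F [-0.176  0.052 -5.716] [0.5  0.46 0.45] T [-0.0196 -0.0128  0.0033] [0.025 0.03  0.028]
t 15.8 p [0.5596 0.2333 0.0268] phi 26.69 F [ 0.2   0.62 -4.59] T [-0.062  0.027 -0.017] w 0.109
T in tool frame [-0.0027 -0.0233 -0.0033] tilt [-0. -0. -1.]
```

Emit:
play_rows([
  {"translation": [0,0,0.005],"spin": 0},
  {"translation": [0,0,0.005],"spin": 0},
  {"translation": [0,0,0.003],"spin": 0},
  {"translation": [0,0,0.002],"spin": 0},
  {"translation": [0,0,0.001],"spin": 0},
])

```text
time: 16.3
tool_pos: [0.5592, 0.2331, 0.011]
tcp_rot: [-1.648, -2.674, 0.002]
wrist_force: [-4.0, -1.8, 4.0]
width: 0.105
```

Emit:
play_rows([
  {"translation": [0,0,0],"spin": 0},
  {"translation": [0,0,0],"spin": 0},
  {"translation": [0,0,0],"spin": 0},
])

```text
time: 16.6
tool_pos: [0.5598, 0.2334, 0.011]
tcp_rot: [1.649, 2.674, 0.001]
wrist_force: [-1.5, 0.7, -2.3]
width: 0.109
```

Emit:
play_rows([
  {"translation": [0,0,0],"spin": 0},
  {"translation": [0,0,0],"spin": 0},
  {"translation": [0,0,0],"spin": 0},
  {"translation": [0,0,0],"spin": 0},
], jaw=-0.3)

```text
time: 17.0
tool_pos: [0.5602, 0.2335, 0.0113]
tcp_rot: [1.648, 2.674, 0.002]
wrist_force: [0.5, -0.5, -0.7]
width: 0.352
```

```bash
python3 tq.py 30
```

```text
F [0.002 0.078 0.047] [0.52 0.6  0.36] T [-0.0014  0.002  -0.0028] [0.029 0.03  0.028]
t 18.5 p [0.5595 0.2333 0.0108] phi 26.69 F [ 0.08 -0.51  0.31] T [-0.02  -0.014  0.013] w 0.35
T in tool frame [ 0.0024 -0.0004  0.0028] tilt [ 0.e+00 -1.e-04 -1.e+00]
```

Emit:
play_rows([
  {"translation": [0.004,0,0],"spin": 0},
  {"translation": [0,0,0],"spin": 0},
  {"translation": [0,0,0],"spin": 0},
])

```text
time: 18.8
tool_pos: [0.5576, 0.237, 0.0108]
tcp_rot: [-1.648, -2.674, 0.0]
wrist_force: [0.3, -0.2, 0.1]
width: 0.348
```

Emit:
play_rows([
  {"translation": [0,0,0],"spin": 0},
  {"translation": [0,0,0],"spin": 0},
  {"translation": [0,0,0],"spin": 0},
  {"translation": [0,0,0],"spin": 0},
  {"translation": [0,0,0],"spin": 0},
], jaw=-1, force=30)

```text
time: 19.3
tool_pos: [0.5579, 0.237, 0.0109]
tcp_rot: [1.649, 2.674, 0.001]
wrist_force: [-0.4, 1.4, -0.4]
width: 0.112
```

Emit:
play_rows([
  {"translation": [0,0,-0.003],"spin": 0},
  {"translation": [0,0,-0.003],"spin": 0},
  {"translation": [0,0,-0.004],"spin": 0},
  {"translation": [0,0,0],"spin": 0},
  {"translation": [0,0,0],"spin": 0},
])

```text
time: 19.8
tool_pos: [0.5577, 0.2368, 0.0208]
tcp_rot: [-1.649, -2.674, 0.0]
wrist_force: [-0.3, -1.2, -6.3]
width: 0.111
```

```bash
python3 tq.py 30
```

```text
F [-0.035 -0.105 -5.838] [0.53 0.46 0.53] T [-0.0014  0.007  -0.0096] [0.028 0.028 0.03 ]
t 21.3 p [0.5578 0.2369 0.0208] phi 26.69 F [-0.38  0.28 -5.58] T [-0.018 -0.048 -0.024] w 0.11
T in tool frame [0.0069 0.0018 0.0096] tilt [-0.e+00  1.e-04 -1.e+00]
```

Emit:
play_rows([
  {"translation": [0,0,-0.015],"spin": 0},
  {"translation": [0,0,-0.03],"spin": 0},
  {"translation": [0,0,-0.035],"spin": 0},
  {"translation": [0,0,-0.03],"spin": 0},
  {"translation": [0,0,-0.02],"spin": 0},
])

```text
time: 21.8
tool_pos: [0.5593, 0.2375, 0.1552]
tcp_rot: [1.647, 2.672, 0.006]
wrist_force: [-0.5, -0.5, -5.9]
width: 0.109
```

Emit:
play_rows([
  {"translation": [0,0,0],"spin": 0},
  {"translation": [0,0,0],"spin": -0.4},
  {"translation": [0,0,0],"spin": -0.8},
  {"translation": [0,0,0],"spin": -0.8},
  {"translation": [0,0,0],"spin": -0.8},
])

```text
time: 22.3
tool_pos: [0.5567, 0.2364, 0.1493]
tcp_rot: [-1.306, -2.855, 0.003]
wrist_force: [0.2, -0.1, -6.6]
width: 0.108
```

Emit:
play_rows([
  {"translation": [0,0,0],"spin": -0.8},
  {"translation": [0,0,0],"spin": -0.8},
  {"translation": [0,0,0],"spin": -0.8},
  {"translation": [0,0,0],"spin": -0.8},
  {"translation": [0,0,0],"spin": -0.8},
])

```text
time: 22.8
tool_pos: [0.5567, 0.2364, 0.1492]
tcp_rot: [-0.79, -3.038, 0.002]
wrist_force: [-0.4, 0.4, -6.2]
width: 0.108
```

Emit:
play_rows([
  {"translation": [0,0,0],"spin": -0.8},
  {"translation": [0,0,0],"spin": -0.8},
  {"translation": [0,0,0],"spin": -0.8},
  {"translation": [0,0,0],"spin": -0.8},
  {"translation": [0,0,0],"spin": -0.8},
])

```text
time: 23.3
tool_pos: [0.5566, 0.2364, 0.1492]
tcp_rot: [-0.25, -3.129, 0.002]
wrist_force: [-0.5, -0.3, -6.5]
width: 0.107
```

Emit:
play_rows([
  {"translation": [0,0,0],"spin": -0.8},
  {"translation": [0,0,0],"spin": -0.8},
  {"translation": [0,0,0],"spin": 0},
  {"translation": [0,0,0],"spin": 0},
])

```text
time: 23.7
tool_pos: [0.5571, 0.2366, 0.1498]
tcp_rot: [-0.039, -3.14, 0.001]
wrist_force: [1.3, 0.5, -6.2]
width: 0.108
```

```bash
python3 - <<'E'
from h import *
s,M=st(); print(M.T@(np.array([.547,-.2595,.15])-s["tool_pos"]))
E
```

```text
t 23.7 p [0.5571 0.2366 0.1498] phi 88.59 F [ 1.33  0.54 -6.2 ] T [-0.005  0.061 -0.019] w 0.108
[-2.13534498e-03 -4.96187538e-01  1.14557308e-04]
```

Emit:
play_rows([
  {"translation": [0,-0.015,0],"spin": 0},
  {"translation": [0,-0.03,0],"spin": 0},
  {"translation": [0,-0.04,0],"spin": 0},
  {"translation": [0,-0.04,0],"spin": 0},
  {"translation": [0,-0.04,0],"spin": 0},
])

```text
time: 24.2
tool_pos: [0.5534, 0.0699, 0.1507]
tcp_rot: [-0.037, -3.141, 0.001]
wrist_force: [1.1, -0.3, -5.5]
width: 0.11
```

Emit:
play_rows([
  {"translation": [0,-0.04,0],"spin": 0},
  {"translation": [0,-0.04,0],"spin": 0},
  {"translation": [0,-0.04,0],"spin": 0},
  {"translation": [0,-0.04,0],"spin": 0},
  {"translation": [0,-0.04,0],"spin": 0},
])

```text
time: 24.7
tool_pos: [0.5486, -0.1303, 0.1508]
tcp_rot: [-0.038, -3.141, 0.001]
wrist_force: [0.3, -0.2, -6.6]
width: 0.111
```

Emit:
play_rows([
  {"translation": [-0.002,-0.04,0],"spin": 0},
  {"translation": [0,-0.04,0],"spin": 0},
  {"translation": [0,-0.03,0],"spin": 0},
  {"translation": [0,-0.015,0],"spin": 0},
  {"translation": [0,-0.006,0],"spin": 0},
])

```text
time: 25.2
tool_pos: [0.5477, -0.2608, 0.1506]
tcp_rot: [-0.04, -3.141, -0.0]
wrist_force: [-0.5, -1.1, -5.8]
width: 0.106
```

Emit:
play_rows([
  {"translation": [0,0,0.02],"spin": 0},
  {"translation": [0,0,0.02],"spin": 0},
  {"translation": [0,0,0.01],"spin": 0},
  {"translation": [0,0,0],"spin": 0},
  {"translation": [0,0,0],"spin": 0},
])

```text
time: 25.7
tool_pos: [0.5486, -0.2585, 0.101]
tcp_rot: [-0.035, -3.141, -0.0]
wrist_force: [0.3, -0.4, -5.3]
width: 0.114
```

```bash
python3 tq.py 2; python3 - <<'E'
from h import *
s,M=st(); print(M.T@(np.array([.547,-.2595,.067])-s["tool_pos"]))
a=snap("top","t5");b=snap("side","s5")
r=lambda I,x,y,w,h:cv2.resize(I[y:y+h,x:x+w],(400,300),interpolation=cv2.INTER_CUBIC)
cv2.imwrite("pics/c5.png",np.hstack([r(a,340,150,120,90),r(b,270,120,120,90)]))
E
```

```text
F [ 0.221 -0.167 -5.594] [0.24 0.12 0.23] T [-0.0299 -0.0232 -0.0267] [0.025 0.01  0.029]
t 25.8 p [ 0.5495 -0.2592  0.1022] phi 88.72 F [-0.02 -0.05 -5.36] T [-0.005 -0.034 -0.055] w 0.109
T in tool frame [ 0.0294 -0.0238  0.0266] tilt [-0.0021 -0.001  -1.    ]
t 25.8 p [ 0.5495 -0.2592  0.1022] phi 88.72 F [-0.02 -0.05 -5.36] T [-0.005 -0.034 -0.055] w 0.109
[ 0.00256527 -0.000329    0.03519926]
```

View pics/c5.png

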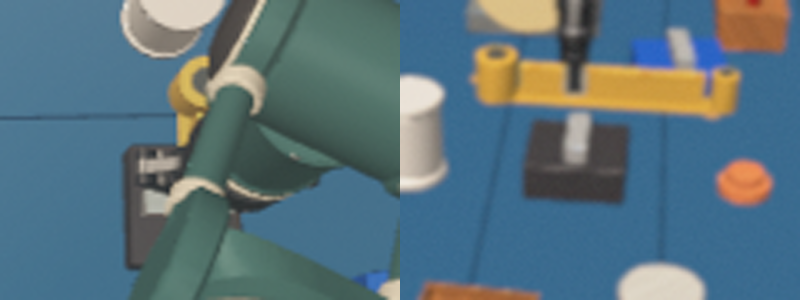

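```bash
python3 - <<'E'
from h import *
s,M=st(); p=s["tool_pos"]; u=-M[:,0]; u[2]=0; b=p-[0,0,.011]
print(u,proj("side",[b+u*.0753+[0,0,.044], b-u*.1417+[0,0,.038]]), "measured ~(298.1,136.8),(367.1,141.5)")
print(M.T@(np.array([.547,-.2595,.067])-p))
E
```

```text
t 25.9 p [ 0.5494 -0.2593  0.1022] phi 88.7 F [ 0.44  0.08 -5.22] T [-0.04   0.005 -0.029] w 0.11
[ 0.99974116 -0.02264596  0.        ] [[298.56898851 135.91378856]
 [367.43196972 141.53335385]] measured ~(298.1,136.8),(367.1,141.5)
[ 0.00247762 -0.00017819  0.03520203]
```

Emit:
play_rows([
  {"translation": [0.0025,0,0.01],"spin": 0},
  {"translation": [0,0,0.01],"spin": 0},
  {"translation": [0,0,0.006],"spin": 0},
  {"translation": [0,0,0],"spin": 0},
  {"translation": [0,0,0],"spin": 0},
])

```text
time: 26.4
tool_pos: [0.5455, -0.2589, 0.0741]
tcp_rot: [-0.036, -3.14, -0.001]
wrist_force: [0.3, 0.6, -5.0]
width: 0.11
```

Emit:
play_rows([
  {"translation": [0,0,0.003],"spin": 0},
  {"translation": [0,0,0.002],"spin": 0},
  {"translation": [0,0,0.002],"spin": 0},
  {"translation": [0,0,0],"spin": 0},
  {"translation": [0,0,0],"spin": 0},
])

```text
time: 26.9
tool_pos: [0.5459, -0.259, 0.0678]
tcp_rot: [-0.036, -3.141, -0.0]
wrist_force: [0.1, -0.1, -5.6]
width: 0.106
```

```bash
python3 tq.py 4
```

```text
F [ 0.014  0.504 -5.411] [0.44 0.35 0.32] T [ 0.0087  0.011  -0.0082] [0.03  0.036 0.02 ]
t 27.1 p [ 0.546  -0.2591  0.0679] phi 88.69 F [-0.11  0.08 -5.88] T [-0.004  0.043  0.001] w 0.115
T in tool frame [-0.0084  0.0112  0.0082] tilt [-3.e-04 -1.e-04 -1.e+00]
```

Emit:
play_rows([
  {"translation": [-0.001,0,0.001],"spin": 0},
  {"translation": [0,0,0],"spin": 0},
  {"translation": [0,0,0],"spin": 0},
])

```text
time: 27.4
tool_pos: [0.5471, -0.2591, 0.0669]
tcp_rot: [0.036, 3.141, -0.0]
wrist_force: [0.0, -1.0, -5.0]
width: 0.107
```

Emit:
play_rows([
  {"translation": [0,0,0.0007],"spin": 0},
  {"translation": [0,0,0],"spin": 0},
  {"translation": [0,0,0],"spin": 0},
])

```text
time: 27.7
tool_pos: [0.5471, -0.2591, 0.0668]
tcp_rot: [0.036, 3.141, -0.0]
wrist_force: [-2.4, 1.3, 1.2]
width: 0.113
```

```bash
python3 tq.py 4
```

```text
F [-2.648  2.411  3.663] [0.42 0.76 1.1 ] T [0.2901 0.4975 0.003 ] [0.038 0.039 0.006]
t 27.9 p [ 0.5471 -0.2591  0.0669] phi 88.69 F [-2.16  3.06  4.24] T [0.328 0.549 0.004] w 0.11
T in tool frame [-0.2786  0.504  -0.0029] tilt [-5.e-04 -2.e-04 -1.e+00]
```

Emit:
play_rows([
  {"translation": [0,0,-0.0004],"spin": 0},
  {"translation": [0,0,0],"spin": 0},
  {"translation": [0,0,0],"spin": 0},
])

```text
time: 28.2
tool_pos: [0.5471, -0.2591, 0.0668]
tcp_rot: [0.036, 3.141, -0.0]
wrist_force: [-2.7, 2.5, 4.2]
width: 0.114
```

Emit:
play_rows([
  {"translation": [0,0,0],"spin": 0},
  {"translation": [0,0,0],"spin": 0},
  {"translation": [0,0,0],"spin": 0},
  {"translation": [0,0,0],"spin": 0},
], jaw=-0.65)

```text
time: 28.6
tool_pos: [0.5471, -0.2592, 0.0664]
tcp_rot: [0.036, 3.141, -0.0]
wrist_force: [-0.1, 0.6, 0.5]
width: 0.178
```

```bash
python3 tq.py 3; python3 - <<'E'
from h import *
b=snap("side","s6")
I=cv2.resize(b[120:210,270:390],(800,600),interpolation=cv2.INTER_CUBIC); cv2.imwrite("pics/c6.png",I)
E
```

```text
F [-0.204  0.42   0.042] [0.25 0.44 0.33] T [-0.0077 -0.0014  0.0196] [0.028 0.006 0.03 ]
t 28.75 p [ 0.547  -0.2591  0.0664] phi 88.69 F [-0.15  0.98  0.38] T [-0.011  0.003  0.056] w 0.173
T in tool frame [ 0.0076 -0.0016 -0.0196] tilt [-1.e-04 -1.e-04 -1.e+00]
```

View pics/c6.png

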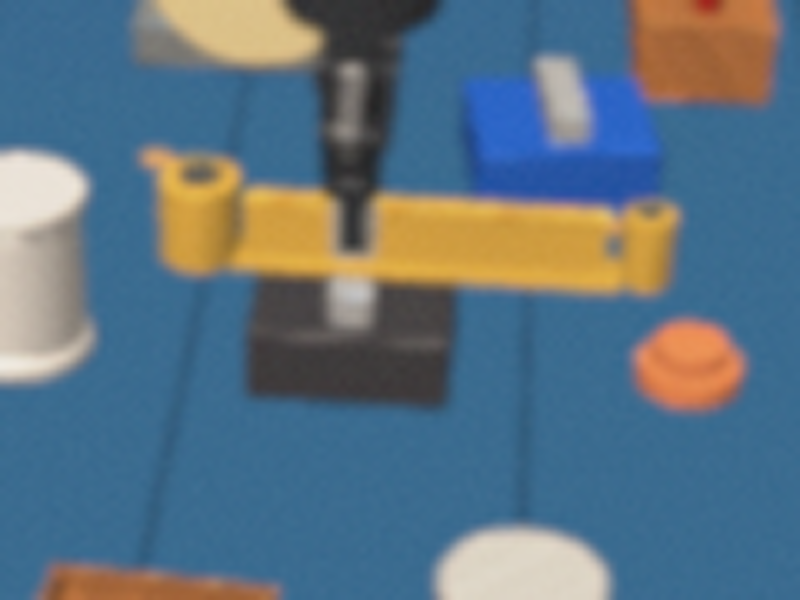

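Emit:
play_rows([
  {"translation": [0,0,0],"spin": 0},
  {"translation": [0,0,0],"spin": 0},
  {"translation": [0,0,-0.01],"spin": 0},
  {"translation": [0,0,-0.02],"spin": 0},
  {"translation": [0,0,-0.03],"spin": 0},
], jaw=-0.4)

```text
time: 29.3
tool_pos: [0.5455, -0.2583, 0.1257]
tcp_rot: [-0.036, -3.138, -0.003]
wrist_force: [-0.3, 0.2, 0.1]
width: 0.302
```

Emit:
play_rows([
  {"translation": [0,0,-0.03],"spin": 0},
  {"translation": [0,0.04,-0.03],"spin": 0},
  {"translation": [0,0.045,0],"spin": 0},
  {"translation": [0,0.045,0],"spin": 0},
  {"translation": [0,0.045,0],"spin": 0},
])

```text
time: 29.8
tool_pos: [0.5512, -0.0828, 0.1881]
tcp_rot: [0.037, 3.139, -0.001]
wrist_force: [0.7, 0.1, -0.4]
width: 0.298
```

Emit:
play_rows([
  {"translation": [0,0.045,0],"spin": 0},
  {"translation": [0,0.045,0],"spin": 0},
  {"translation": [0,0.045,0],"spin": 0},
  {"translation": [0,0.045,0],"spin": 0},
  {"translation": [0,0,0],"spin": 0},
])

```text
time: 30.3
tool_pos: [0.5551, 0.1009, 0.1876]
tcp_rot: [0.028, 3.14, 0.004]
wrist_force: [-0.4, -1.2, 0.2]
width: 0.297
```

```bash
python3 - <<'E'
from h import *
import numpy as np
a=snap("top","t7");b=snap("side","s7");st()
cv2.imwrite("pics/c7.png",np.hstack([cv2.resize(a[130:290,270:470],(400,320),interpolation=cv2.INTER_CUBIC),cv2.resize(b[110:222,250:390],(400,320),interpolation=cv2.INTER_CUBIC)]))
E
```

```text
t 30.4 p [0.5551 0.0969 0.1872] phi 88.85 F [-0.36 -0.45  0.96] T [ 0.016 -0.018 -0.015] w 0.297
```

View pics/c7.png

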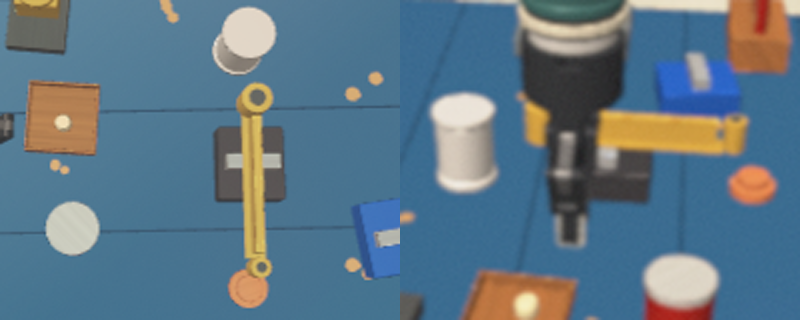

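```bash
python3 - <<'E'
from h import *
h=onz("top",(398.2,178.2),.1);t=onz("top",(399.7,263.2),.094);d=h-t
print(h,t,np.hypot(*d[:2]),np.degrees(np.arctan2(d[1],d[0])),"over rib",t+d*141.7/217)
st();print(bot.finish_job())
E
```

```text
[ 0.62332695 -0.26017128  0.1       ] [ 0.40637753 -0.25354022  0.094     ] 0.21705074035227603 -1.7507006484459935 over rib [ 0.5480445  -0.25787027  0.09791797]
t 30.4 p [0.5551 0.0969 0.1872] phi 88.85 F [-0.36 -0.45  0.96] T [ 0.016 -0.018 -0.015] w 0.297
the job is handed in; nothing more can be done
None
```

The bead is in the wooden tray. The swing arm lies foot-down across the anvil's rib, with its head towards the drum, and it stays level with the gripper off it. I handed the job in at 30.4 s of the 72 s allowed.

- **Balance point:** A first lift at about x = +34 put it about 4 mm further towards the tail, at roughly x = +30. Gripped there, the arm hung with no measurable turning moment (0.002 N m, within noise) at about 5.8 N weight. The first test lift was also level by camera, to about 0.3°.
- **Placing:** After release the wrist force was near zero and the arm stayed put. The last top view showed head and tail 217 mm apart, which matches a level arm. It lies at −1.75° and the anvil at about −1.3°. The balance point is about 1 mm from the rib centre in x and 2 mm in y, about the limit of the calibration.
- **Other objects:** The jar and bush showed no movement after the first lift. The drum, cap and tin looked unmoved in the last pictures. I didn't measure any of the five at the end.
- **What went wrong or disagreed:**
  - The first bead grip was about 5 mm off and too high, so I opened and gripped again before lifting.
  - While the arm was carried, one camera check put the head about 0.9 px lower than expected, under 1°. I took that as reading error.

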